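# Wind down the screw foot of a battery stand

## Task

The near corner of the car-battery stand hangs in the air: fit the crank from the black mat over the square head of the stand's foot screw and wind it clockwise, seen from above, until the foot just touches the packing block below and presses on it lightly, without forcing it. Then lift the crank off and set it back on its mat, hub down as it was, and leave everything else on the counter where it is.

Things in the scene. Friction and masses are not known exactly. Their poses are not given: they have to be found in the camera images.
- stand: heavy grey steel battery stand, fixed. Origin: on the screw axis, at counter height; its +y axis points along the 40 mm wide arm (top 85 mm above the counter) to the car battery, whose near face is 260 mm from the screw axis and whose top is 275 mm above the counter
- nut_top (a point): centre of the top of the stand's steel nut boss round the screw, 52 mm diameter, 95 mm above the counter. Turned clockwise from above, screw, square head and foot turn and sink together, 8 mm a turn (right-hand thread, self-locking; turning it freely takes about 0.1 N m)
- shaft_top (a point): centre of the top of the screw's upright square head, z up, x and y square to its flats; turns and sinks with the screw. The head is 18 mm square: 38 mm of square part, topped by a 6 mm high round cone (18 to 11 mm diameter). About 157 mm above the counter at the start
- foot: round steel foot plate with a ridged sole, 70 mm diameter, on the lower end of the screw, turning and sinking with it. Origin: centre of its underside, about 30 mm above the counter at the start. Turning on the block's rubber it drags: each 25 N of pressure adds about 0.3 N m of moment (3 N at the crank handle); let go, it springs back about 0.1 rad
- block (a point): point at counter height under the screw axis, where a fixed wooden packing block lies, 110 mm square, faced with rubber. Its top is 22 to 27 mm above the counter, differs each time and is not reported: feel for it, 0.3 to 1.1 turns away. The rubber gives 1 mm per 30 N: 0.1 turn past first touch presses with about 23 N, about right; 0.3 turn is too much
- crank: loose steel crank, 0.45 kg. Origin: centre of the hub's underside; x points along the arm to the handle, z up. Hub: 40 (x) by 36 (y) by 68 mm high, flat sides. Arm: 24 mm wide, 12 mm thick, level with the underside, to x = 102 mm. It lies on its mat, hub and arm down, handle up
- crank_socket (a point): centre of the mouth of the square socket in the hub's underside (same point as the crank's origin): 19.8 mm wide, 40 mm deep, flats square to the crank's x and y. It fits the screw head in any of four quarter turns and is fully home when its floor rests on the head's top, this point 40 mm below shaft_top
- crank_handle (a point): centre of the black plastic ball knob, 34 mm diameter, on an upright free-spinning stem (18 mm diameter) at the arm's end; the stem's axis is parallel to the hub's and 90 mm from it; this point is 60 mm above the hub's underside, the ball's top 77 mm above it
- mat: black rubber mat, 170 mm (x) by 210 mm (y), 4 mm thick, fixed on the counter. Origin: centre of its underside
- oil_filter: white oil-filter canister, 76 mm diameter, 95 mm high; bystander, leave alone. Origin: centre of its underside.
- filter_carton: plain cardboard carton, 85 x 85 x 120 mm high; bystander, leave alone. Origin: centre of its underside.
- pad_carton: blue carton, 110 x 160 x 55 mm high; bystander, leave alone. Origin: centre of its underside.
- drink: drink bottle, 62 mm diameter, 190 mm high; bystander, leave alone. Origin: centre of its underside.
- spanner: steel spanner 190 mm long lying on the counter, along its x axis; bystander, leave alone
- tape: roll of clear tape, 80 mm diameter, 45 mm high; bystander, leave alone. Origin: centre of its underside.
Not all that is in view belongs to the job. Leave any turquoise look-alike of the crank alone.

How it is judged:
By the outcome, as a careful person would: the job done as asked, in the order asked, and still so for the second after the job is handed in, with the robot touching nothing.
It also fails if it takes over 72 s, if anything falls off the work surface, if the arm or the gripper's body presses on something with over 40 N, if the wrist force passes 120 N, or if a joint passes its speed limit or range.

## Robot

A 6-joint arm with a two-finger parallel gripper is mounted at the origin on the work surface. World frame = base frame: x ahead of the robot, y to its left, z up, the work surface at z = 0. Lengths are in mm, angles in rad, forces in N, time in s.
With the tool pointing down it reaches from about 275 to 1000 mm from the base axis. Payload 8.4 kg.
Tool frame: the origin (TCP) lies between the finger pads; the fingertips stand 17 mm ahead of it and the grasp point (between the pads) lies 2 mm behind it (r.tcp_to_tips is the distance from the TCP to the fingertips, in mm); z points along the fingers, y is the line along which they close (so a half turn about z gives the same grasp; the last joint's range is limited). The gripper opens to 85 mm and grips with 20 to 120 N. Pads are 22 mm wide; open, the fingers measure 114 mm over their backs; the gripper's body (76 mm by 85 mm) begins 54 mm behind the grasp point. The pads swing forward as they close: fully open they stand 13 mm farther back than shut.
Start: joints at [1.274, 0.353, 1.633, -0, 1.155, -0.002], TCP at [181.591, 598.041, 248.281] pointing down, gripper open.
Joint ranges: [-2.63, 2.63], [-0.92, 2.1], [0.06, 2.66], [-1.3, 4.44], [0, 2.69], [-3.02, 3.02]. Speed limits (rad/s): [2.22, 2.22, 2.79, 3.14, 3.14, 3.14].

## Interface

Orientations are given as [roll, pitch, yaw] about the fixed x, y, z axes, in that order (R = Rz(yaw) Ry(pitch) Rx(roll)).
In Python, from rig import r gives the robot as it stands. The module is installed in compiled form; this text tells all that it offers.
- The arm moves only by the tool apply_moves, never from a script. Its argument "series" is text: rows parted by semicolons, each of 7 numbers parted by spaces: the shift along the tool's x, y, z in cm, then the turn, a rotation vector about the tool's x, y, z in rad, then the gripper's target within -1 to 1 (shut at 1, half-way at 0, fully open at -1). In form: tx ty tz rx ry rz fingers; .... A call has exactly 10 rows; each row shifts and turns the commanded pose from where the row before left it, along the tool's axes as they then stand; what a row does not reach is not made up. A row lasts 1/12 s, in which the tool goes at most 41.7 mm and 7.16 degrees, less where a joint would pass 70% of its speed; a pose out of reach is approached as far as the arm can. A call with a gripper value outside its range is refused whole. The fingers move at their own pace and stop on an object; "squeeze" is the grip in N (left out, the last holds). Time passes only in rows, so rows that do not move let the fingers close, or fill a call up. It gives the time, the measured TCP pose, the force and the opening at its end, in the units of the state.
- r.sense(): the state, without advancing time (a new reading comes with each control period).
- r.grab_frame(name): name is "scene" or "side" or "wrist"; returns the picture (384x512x3 uint8, blue, green, red); there is no depth.
- r.camera_info(name): a dict with "K" (3x3 intrinsics, pixels), "distortion" ([k1, k2, p1, p2, k3] as OpenCV has them; the pictures are not rectified), "extrinsics" (4x4, takes a point from camera to world coordinates). Camera axes: x right, y down, z forward; pixel columns grow to the right and rows downward; lengths in mm; the calibration is good to about 2 mm. A picture is of the moment at which its call begins: read the wrist's pose just before it. camera_info takes no time and is no camera call; for the wrist camera it gives the pose at the moment of the call.
- r.sign_off(): hands the job in, once; it reports no verdict.
The state is a dict: "clock": time; "qpos": joint angles; "qvel": joint speeds; "joint_efforts": joint torques, N m; "eef_pos": TCP position; "tcp_rot": TCP orientation; "contact_force": force on the tool from outside, world axes, zero at the start; "wrist_torque": the same for the moment, N m; "opening": opening from 0.0 (shut) to 1.0 (fully open).
Only numpy, scipy, OpenCV 4.12 (cv2) and the standard library are available. Lean on these libraries where they do the work, as an engineer would, in place of code of your own. Each camera call takes 0.05 s, during which the arm holds its last target. There are 200 camera calls.

## Working session

There is one attempt and no reset: what is moved stays moved. The work goes in short steps, Python scripts to look and compute and a tool call to move; the robot and the scene stay as the last step left them, time stands still between calls to the robot, and variables do not carry over. Pictures are saved under pics/ and viewed, on a budget of 10 in all, crops included, one or two more only if the job needs it, and the job is handed in when it is done.

Besides the shell and the picture viewer there is one more tool, called after "Call:" by a JSON object that holds its "fn" and its "kwargs". apply_moves: Moves the arm, as the interface text tells. Its arguments: {"type":"object","properties":{"series":{"type":"string"},"squeeze":{"type":"number"}},"required":["series"]}

```bash
mkdir -p pics
python3 - <<'E'
from rig import r
import cv2,numpy as np
print(r.sense(), r.tcp_to_tips)
for n in ["scene","side","wrist"]:
    ci=r.camera_info(n); print(n,ci["K"],ci["distortion"],np.round(ci["extrinsics"],3).tolist())
    cv2.imwrite(f"pics/{n}0.png",r.grab_frame(n))
a=[cv2.imread(f"pics/{n}0.png") for n in ["scene","side"]]
cv2.imwrite("pics/both0.png",np.vstack(a))
E
```

```text
{'clock': 0.0, 'qpos': array([ 1.27357188e+00,  3.53641298e-01,  1.63414139e+00,  4.02798123e-06,
        1.15519502e+00, -2.40353218e-03]), 'qvel': array([ 0.0014496 ,  0.00060734,  0.00089767, -0.00080032, -0.0003583 ,
        0.00046517]), 'joint_efforts': array([-4.54516470e-03, -6.05229735e+01, -3.42055857e+01, -5.32229460e-04,
        9.69006156e-03,  7.15798228e-05]), 'eef_pos': array([181.47306756, 597.59869965, 247.56283947]), 'tcp_rot': array([-3.14020762e+00, -7.01182350e-06,  2.84677011e+00]), 'contact_force': array([ 0.25154469, -0.28413566,  0.18105984]), 'wrist_torque': array([-0.02185345,  0.00080153,  0.01731373]), 'opening': 1.000722343871581} 17.0
scene [[424.59195659   0.         255.93168262]
 [  0.         424.59195659 183.28035272]
 [  0.           0.           1.        ]] [-0.1097248  0.         0.         0.         0.       ] [[0.092, 0.807, -0.584, 1208.994], [0.996, -0.078, 0.048, -242.945], [-0.007, -0.586, -0.811, 1038.264], [0.0, 0.0, 0.0, 1.0]]
side [[386.46901536   0.         254.74487233]
 [  0.         386.46901536 196.05724543]
 [  0.           0.           1.        ]] [-0.04246472  0.          0.          0.          0.        ] [[0.846, -0.276, 0.457, 152.151], [-0.533, -0.393, 0.749, -822.246], [-0.027, -0.877, -0.48, 522.75], [0.0, 0.0, 0.0, 1.0]]
wrist [[303.5004654    0.         257.77096919]
 [  0.         303.5004654  194.69265514]
 [  0.           0.           1.        ]] [-0.00352068  0.          0.          0.          0.        ] [[0.291, 0.913, 0.286, 108.357], [0.957, -0.277, -0.089, 620.761], [-0.001, 0.3, -0.954, 373.509], [0.0, 0.0, 0.0, 1.0]]
```

View pics/scene0.png

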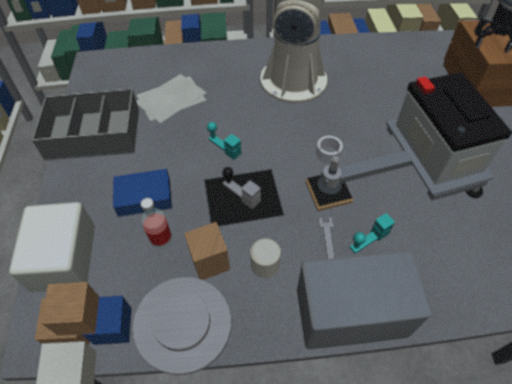

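View pics/side0.png

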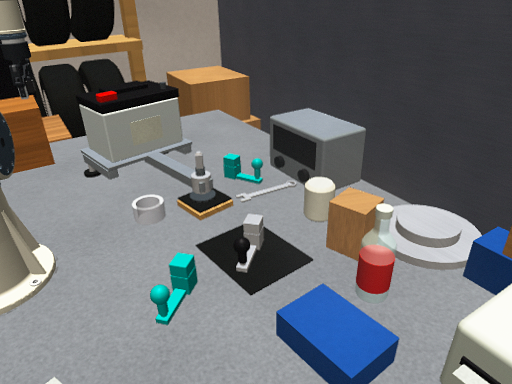

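Scene picture: candidates for the crank are the grey one on the black mat (scene 240,188; side 248,243) and two turquoise look-alikes (scene 226,143 and 375,235). I choose the grey one on the mat. The screw head is at scene (334,160), side (199,155).

```bash
cat > h.py <<'E'
import numpy as np, cv2
from rig import r
from scipy.spatial.transform import Rotation as Ro
def ray(ci,uv):
    p=cv2.undistortPoints(np.array([[uv]],float),np.array(ci["K"]),np.array(ci["distortion"]))[0,0]
    E=np.array(ci["extrinsics"]); d=E[:3,:3]@[p[0],p[1],1]
    return E[:3,3],d/np.linalg.norm(d)
def plane(ci,uv,z):
    o,d=ray(ci,uv); return o+d*(z-o[2])/d[2]
def tri(obs):
    A=np.zeros((3,3));b=np.zeros(3);L=[]
    for ci,uv in obs:
        o,d=ray(ci,uv);P=np.eye(3)-np.outer(d,d);A+=P;b+=P@o;L.append((o,P))
    x=np.linalg.solve(A,b); return x,[np.linalg.norm(P@(x-o)) for o,P in L]
def proj(ci,X):
    E=np.linalg.inv(np.array(ci["extrinsics"]));rv=cv2.Rodrigues(E[:3,:3])[0]
    return cv2.projectPoints(np.atleast_2d(np.array(X,float)),rv,E[:3,3],np.array(ci["K"]),np.array(ci["distortion"]))[0][:,0]
E
python3 - <<'E'
from h import *
s,d=r.camera_info("scene"),r.camera_info("side")
for n,a,b in [("knob",(228,174),(242,245)),("hubtop",(250,186),(254,219)),("shaft",(334,159),(199,153))]:
    print(n,*tri([(s,a),(d,b)]))
print("shaft z157",plane(s,(334,159),157),plane(d,(199,153),157))
print("mat",[plane(s,p,4).round() for p in [(205,179),(268,171),(282,213),(214,222)]])
print("battery/arm", plane(s,(408,160),85), plane(s,(345,170),85))
A=cv2.imread("pics/scene0.png")[130:260,190:400];B=cv2.imread("pics/side0.png")[140:290,150:330]
cv2.imwrite("pics/c1.png",np.hstack([cv2.resize(A,(480,300),interpolation=2),cv2.resize(B,(320,300),interpolation=2)]))
E
```

```text
knob [ 462.02010324 -260.86934256   59.42577227] [np.float64(1.5467964548562685), np.float64(1.5467964548561959)]
hubtop [ 523.25350297 -204.06110265   72.59218775] [np.float64(1.9995973614043172), np.float64(1.999597361404324)]
shaft [509.98710086  27.394068   152.69273951] [np.float64(1.3661459882289), np.float64(1.366145988228858)]
shaft z157 [514.85280395  25.11947035 157.        ] [505.83790473  20.13450526 157.        ]
mat [array([ 433., -334.,    4.]), array([ 422., -140.,    4.]), array([ 576., -117.,    4.]), array([ 587., -312.,    4.])]
battery/arm [482.12563564 263.62887616  85.        ] [500.78215309  70.28526185  85.        ]
```

View pics/c1.png

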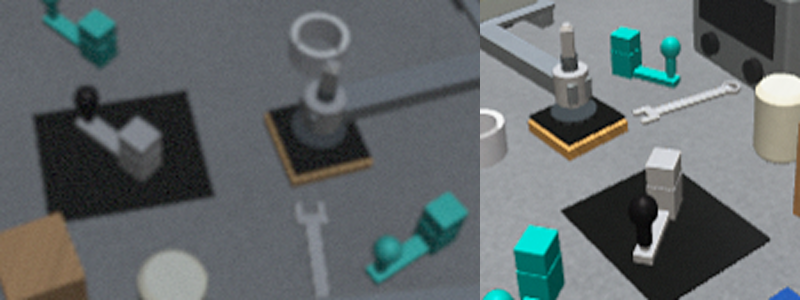

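The crop confirms the choice: a grey square hub with a black ball knob on the black mat, arm pointing left and toward the robot. First I go above the screw head to look at it, with the path raised clear of the battery.

Call:
{"fn": "apply_moves", "kwargs": {"series": "-2.4 -2.28 -1.5 0 0 0 -1;-2.4 -2.28 -1.5 0 0 0 -1;-2.4 -2.28 -1.5 0 0 0 -1;-2.4 -2.28 -1.5 0 0 0 -1;-2.4 -2.28 -1.5 0 0 0 -1;-2.4 -2.28 -1.5 0 0 0 -1;-2.4 -2.28 -1.5 0 0 0 -1;-2.4 -2.28 -1.5 0 0 0 -1;-2.4 -2.28 -1.5 0 0 0 -1;-2.4 -2.28 -1.5 0 0 0 -1"}}

```text
clock: 0.98
eef_pos: [345.2, 308.5, 398.9]
tcp_rot: [-3.141, -0.0, 2.847]
contact_force: [0.4, 0.9, -0.3]
opening: 1.001
```

Call:
{"fn": "apply_moves", "kwargs": {"series": "-2.4 -2.28 1 0 0 0 -1;-2.4 -2.28 1 0 0 0 -1;-2.4 -2.28 1 0 0 0 -1;-2.4 -2.28 1 0 0 0 -1;-2.4 -2.28 1 0 0 0 -1;-2.4 -2.28 1 0 0 0 -1;-2.4 -2.28 1 0 0 0 -1;-2.4 -2.28 1 0 0 0 -1;-2.4 -2.28 1 0 0 0 -1;-2.4 -2.28 1 0 0 0 -1"}}

```text
clock: 1.82
eef_pos: [508.8, 20.6, 297.7]
tcp_rot: [3.142, -0.0, 2.847]
contact_force: [0.5, 0.7, -0.5]
opening: 1.001
```

Run:
```python
from h import *
s=r.sense();ci=r.camera_info("wrist");im=r.grab_frame("wrist")
print(s["clock"],s["qpos"].round(3),s["eef_pos"].round(1),s["tcp_rot"].round(3))
np.save("ext1.npy",np.array(ci["extrinsics"]))
cv2.imwrite("pics/w1raw.png",im);cv2.imwrite("pics/w1.png",cv2.resize(im,(768,576),interpolation=cv2.INTER_CUBIC))
print(proj(ci,[(510,22,157),(510,22,95)]))
```

```text
1.8167 [ 0.037  0.124  1.82   0.     1.198 -1.238] [508.8  20.6 297.7] [ 3.142 -0.     2.847]
[[258.96303417 188.17521041]
 [258.76460059 172.58636112]]
```

View pics/w1.png

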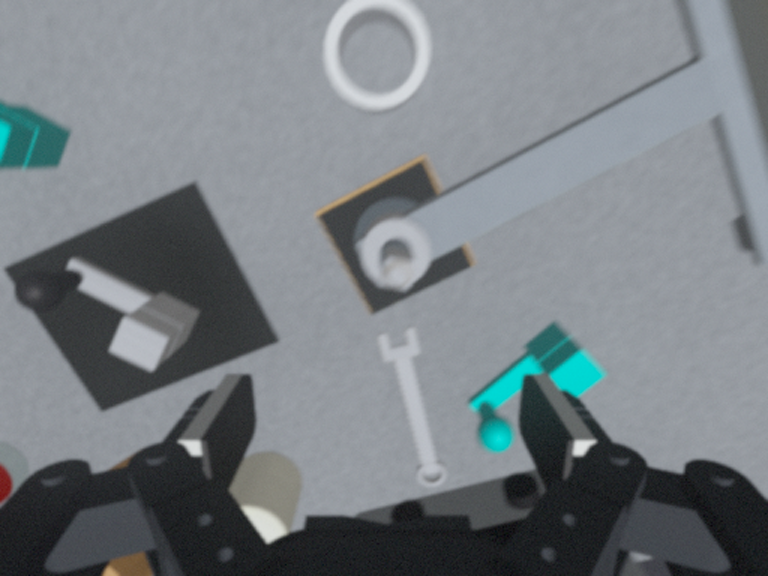

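Wrist view: the nut boss and head are at about (396,258)/1.5, the crank hub's top face is centred near (145,340)/1.5, and the knob is at (38,290)/1.5. I enlarge both to get the exact centres and the head's angle.

Run:
```python
import cv2,numpy as np
im=cv2.imread("pics/w1raw.png")
a=cv2.resize(im[130:210,224:304],(400,400),interpolation=cv2.INTER_CUBIC)
b=cv2.resize(im[165:265,60:140],(320,400),interpolation=cv2.INTER_CUBIC)
a=cv2.convertScaleAbs(a,alpha=1.3,beta=-60)
cv2.imwrite("pics/c2.png",np.hstack([a,b]))
```

```text
(no output)
```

View pics/c2.png

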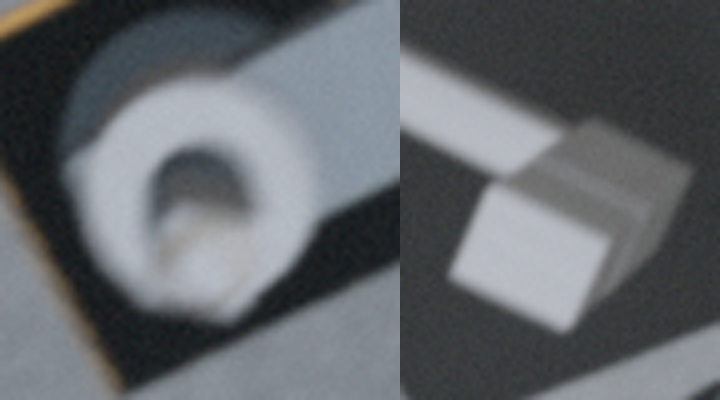

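Left crop: head cone top at wrist pixel (265.4,183), nut top circle centred at (264,169.5). Right crop: the hub's top corners at (83.8,210.5), (113,224.5), (101.8,248.3) and (72,233.8).

Run:
```python
from h import *
ci=r.camera_info("wrist");ci["extrinsics"]=np.load("ext1.npy")
print("shaft",plane(ci,(265.4,183),157),"nut",plane(ci,(263.8,169.4),95))
P=np.array([plane(ci,p,72) for p in [(83.75,210.5),(113,224.5),(101.75,248.25),(72,233.75)]])
print(P.round(1),P.mean(0))
for i in range(4):
    d=P[(i+1)%4]-P[i];print(np.linalg.norm(d),np.arctan2(d[1],d[0]))
k=plane(ci,(38/1.5,290/1.5),64);print("knob",k, np.arctan2(*(k-P.mean(0))[[1,0]]),np.linalg.norm((k-P.mean(0))[:2]))
```

```text
shaft [507.01495305  29.02368436 157.        ] nut [508.16643819  28.3754309   95.        ]
[[ 498.1 -200.4   72. ]
 [ 525.8 -173.7   72. ]
 [ 551.8 -201.8   72. ]
 [ 522.2 -229.    72. ]] [ 524.48990325 -201.21750062   72.        ]
38.40155780046379 0.766722402490749
38.2573655368784 -0.8226627649443154
40.176051299543026 -2.397801472322031
37.41151199511634 2.271312931266596
knob [ 457.75417903 -265.2284321    64.        ] -2.377031722018244 92.47192133875173
```

Call:
{"fn": "apply_moves", "kwargs": {"series": "-0.4 0.1 1.5 0 0 0 -1;-0.4 0.1 1.5 0 0 0 -1;-0.4 0.1 1.5 0 0 0 -1;-0.4 0.1 1.5 0 0 0 -1;-0.4 0.1 1.5 0 0 0 -1;-0.4 0.1 1.5 0 0 0 -1;-0.2 0.1 1.5 0 0 0 -1;0 0 1.3 0 0 0 -1;0 0 0 0 0 0 -1;0 0 0 0 0 0 -1"}}

```text
clock: 2.7
eef_pos: [534.7, 21.4, 179.8]
tcp_rot: [-3.141, -0.002, 2.847]
contact_force: [-0.9, 0.1, 0.3]
opening: 0.997
```

Run:
```python
from h import *
s=r.sense();ci=r.camera_info("wrist");im=r.grab_frame("wrist")
print(s["clock"],s["eef_pos"].round(1),s["tcp_rot"].round(3))
np.save("ext2.npy",np.array(ci["extrinsics"]))
cv2.imwrite("pics/w2raw.png",im)
p=proj(ci,[(507.5,28.8,157),(507.5,28.8,151),(507.5,28.8,113),(507.5,28.8,95)]);print(p)
u,v=p[0].astype(int);print(u-50,v-60)
cv2.imwrite("pics/w2.png",cv2.resize(im[v-60:v+40,u-50:u+50],(600,600),interpolation=cv2.INTER_CUBIC))
```

```text
2.7 [534.7  21.4 179.8] [-3.141e+00 -2.000e-03  2.847e+00]
[[254.89343643 198.06883276]
 [255.004657   194.60489794]
 [255.55997216 177.31094099]
 [255.75780227 171.1504743 ]]
204 138
```

View pics/w2.png

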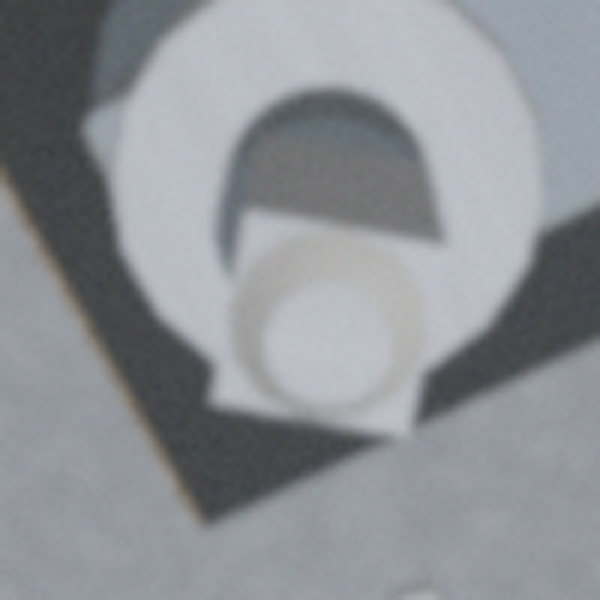

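The square head is clear. Its corners in the crop are (245,207), (443,240), (408,440) and (210,405), and the cone's top is centred at (328,343).

Run:
```python
from h import *
ci=r.camera_info("wrist");ci["extrinsics"]=np.load("ext2.npy")
f=lambda p:(p[0]/6+204-.4,p[1]/6+138-.4)
P=np.array([plane(ci,f(p),151) for p in [(245,207),(443,240),(408,440),(210,405)]])
print(P.round(1),P.mean(0),"cone",plane(ci,f((328,343)),157))
for i in range(4):
    d=P[(i+1)%4]-P[i];print(np.linalg.norm(d),np.arctan2(d[1],d[0])%(np.pi/2))
```

```text
[[494.1  27.1 151. ]
 [502.   42.8 151. ]
 [519.   34.7 151. ]
 [510.6  18.6 151. ]] [506.42932799  30.80600185 151.        ] cone [506.29965517  30.98146025 157.        ]
17.538957751003206 1.1062715958288027
18.856102468794333 1.1258774357711334
18.17984757332868 1.0900715956908864
18.559925041808576 1.0917862100981295
```

Call:
{"fn": "apply_moves", "kwargs": {"series": "0 0 -3 0 0 0 -1;-0.8 -3.1 0 0 0 0 -1;-0.8 -3.1 0 0 0 0 -1;-0.8 -3.1 0 0 0 0 -1;-0.8 -3.1 0 0 0 0 -1;-0.8 -3.1 0 0 0 0 -1;-0.8 -3.1 0 0 0 0 -1;-0.7 -3 0 0 0 0 -1;0 0 1 0 0 -0.1 -1;0 0 1 0 0 -0.1 -1"}}

```text
clock: 3.58
eef_pos: [525.9, -203.6, 192.0]
tcp_rot: [-3.14, 0.003, 3.048]
contact_force: [-0.3, 1.1, -0.6]
opening: 1.002
```

Call:
{"fn": "apply_moves", "kwargs": {"series": "0 0 1 0 0 -0.1 -1;0 0 1 0 0 -0.1 -1;0 0 1 0 0 -0.1 -1;0 0 1 0 0 -0.1 -1;0 0 1 0 0 -0.1 -1;0 0 1 0 0 -0.1 -1;0 0 1 0 0 -0.1 -1;0 0 0 0 0 -0.1 -1;0 0 0 0 0 -0.05 -1;0 0 0 0 0 0 -1"}}

```text
clock: 4.42
eef_pos: [525.8, -201.5, 121.3]
tcp_rot: [-3.14, 0.001, -2.384]
contact_force: [-0.2, -0.1, 0.4]
opening: 0.999
```

Run:
```python
from h import *
s=r.sense();ci=r.camera_info("wrist");im=r.grab_frame("wrist")
print(s["clock"],s["qpos"].round(3),s["eef_pos"].round(1),s["tcp_rot"].round(3))
np.save("ext3.npy",np.array(ci["extrinsics"]))
cv2.imwrite("pics/w3raw.png",im)
print(proj(ci,[(524.5,-201.2,72)]))
cv2.imwrite("pics/w3.png",cv2.resize(im,(768,576),interpolation=cv2.INTER_CUBIC))
```

```text
4.4167 [-0.369  0.411  1.873  0.     0.856 -2.697] [ 525.8 -201.5  121.3] [-3.140e+00  1.000e-03 -2.384e+00]
[[258.88188697 225.63759567]]
```

View pics/w3.png

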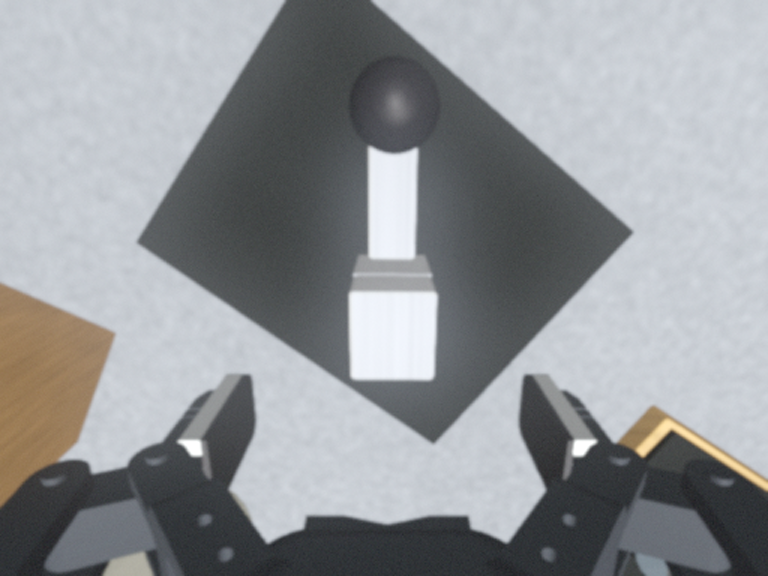

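The hub is square to the tool: its top face in the picture has corners (349,292), (438,292), (434,380) and (351,380). The brown carton's corner is at (115,333), so I check how far it stands from the finger.

Run:
```python
from h import *
ci=r.camera_info("wrist");ci["extrinsics"]=np.load("ext3.npy");s=r.sense()
f=lambda p:(p[0]/1.5-.2,p[1]/1.5-.2)
R=Ro.from_euler("xyz",s["tcp_rot"]).as_matrix()
P=np.array([plane(ci,f(p),72) for p in [(349,292),(438,292),(434,380),(351,380)]])
print(P.round(1),P.mean(0),"tool",(R.T@(P.mean(0)-s["eef_pos"])).round(1))
for i in range(4):
    d=P[(i+1)%4]-P[i];print(np.linalg.norm(d),np.arctan2(d[1],d[0]))
for p in [(115,333),(78,443)]: print("carton",(R.T@(plane(ci,f(p),120)-s["eef_pos"])).round(1))
k=plane(ci,f((394,104)),64);print("knob",k,(R.T@(k-s["eef_pos"])).round(1))
print("mat c",np.mean([plane(ci,f(p),4) for p in [(138,242),(433,442),(633,232)]],0))
```

```text
[[ 520.7 -226.8   72. ]
 [ 496.  -200.8   72. ]
 [ 525.  -173.9   72. ]
 [ 549.5 -199.7   72. ]] [ 522.80551831 -200.31002205   72.        ] tool [ 1.4  3.  49.3]
35.871210934783306 2.3283637714012118
39.56691216055119 0.7471899736131047
35.61850235782493 -0.8127761059994232
39.58122376427416 -2.38801410293851
carton [ 22.9 -81.6   1.4]
carton [ -16.  -100.7    1.5]
knob [ 456.70733372 -262.59736019   64.        ] [92.2  2.9 57.2]
mat c [ 528.47502519 -186.68438483    4.        ]
```

Call:
{"fn": "apply_moves", "kwargs": {"series": "0.14 0.3 1.3 0 0 0 -1;0 0 1.3 0 0 0 -1;0 0 1.3 0 0 0 -1;0 0 1.3 0 0 0 -1;0 0 1 0 0 0 -1;0 0 0.5 0 0 0 -1;0 0 0 0 0 0 -1;0 0 0 0 0 0 1;0 0 0 0 0 0 1;0 0 0 0 0 0 1", "squeeze": 80}}

```text
clock: 5.3
eef_pos: [522.6, -200.2, 54.0]
tcp_rot: [-3.14, 0.001, -2.387]
contact_force: [-0.0, -0.2, -0.3]
opening: 0.604
```

Call:
{"fn": "apply_moves", "kwargs": {"series": "0 0 0 0 0 0 1;0 0 0 0 0 0 1;0 0 0 0 0 0 1;0 0 0 0 0 0 1;0 0 0 0 0 0 1;0 0 0 0 0 0 1;0 0 0 0 0 0 1;0 0 0 0 0 0 1;0 0 0 0 0 0 1;0 0 0 0 0 0 1"}}

```text
clock: 6.13
eef_pos: [522.6, -200.3, 54.1]
tcp_rot: [-3.14, 0.001, -2.387]
contact_force: [0.5, 0.1, 5.2]
opening: 0.406
```

Call:
{"fn": "apply_moves", "kwargs": {"series": "0 0 -0.5 0 0 0 1;0 0 -1.5 0 0 0 1;0 0 -2 0 0 0 1;0 0 -2 0 0 0 1;0 0 -2 0 0 0 1;0 0 -2 0 0 0 1;0 0 -2 0 0 0 1;0 0 -2 0 0 0 1;0 0 -2 0 0 0 1;0 0 -2 0 0 0 1"}}

```text
clock: 6.97
eef_pos: [521.3, -199.7, 234.0]
tcp_rot: [3.14, -0.0, -2.386]
contact_force: [-0.1, -0.3, -4.8]
opening: 0.41
```

Run:
```python
from h import *
s=r.sense();ci=r.camera_info("wrist");im=r.grab_frame("wrist")
print(s["clock"],s["eef_pos"].round(1),s["tcp_rot"].round(3),s["contact_force"],s["wrist_torque"])
np.save("ext4.npy",np.array(ci["extrinsics"]));np.save("s4.npy",np.r_[s["eef_pos"],s["tcp_rot"]])
cv2.imwrite("pics/w4raw.png",im)
u,v=proj(ci,[s["eef_pos"]+[0,0,18]])[0];print(u,v)
u0,v0=int(u)-65,int(v)-100;print(u0,v0)
cv2.imwrite("pics/w4.png",cv2.resize(im[v0:v0+150,u0:u0+130],(520,600),interpolation=cv2.INTER_CUBIC))
```

```text
6.9667 [ 521.3 -199.7  234. ] [ 3.14  -0.    -2.386] [-0.06502919 -0.271595   -4.81783566] [ 0.03968754 -0.11353529  0.06223812]
256.59335015998613 291.646127545103
191 191
```

View pics/w4.png

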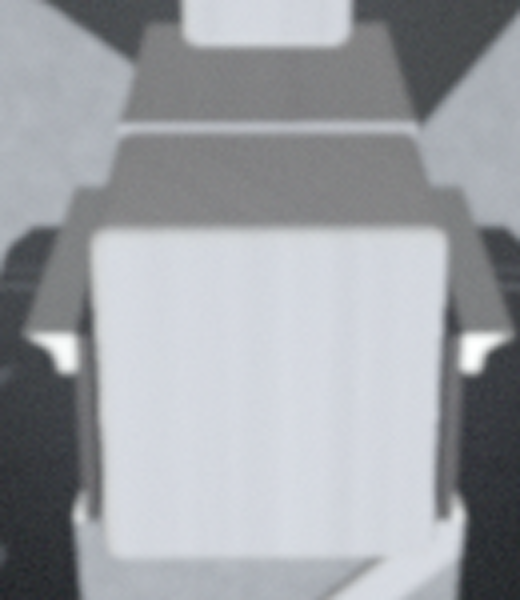

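The crank is held level and square. The hub's top corners in this crop are (91,229), (448,229), (433,557) and (106,557).

Run:
```python
from h import *
ci=r.camera_info("wrist");ci["extrinsics"]=np.load("ext4.npy");s=np.load("s4.npy")
R=Ro.from_euler("xyz",s[3:]).as_matrix()
for dz in (16,18,20):
    P=np.array([plane(ci,(p[0]/4+191-.4,p[1]/4+191-.4),s[2]+dz) for p in [(91,229),(448,229),(433,557),(106,557)]])
    T=(P-s[:3])@R;print(dz,T.round(1).tolist(),T.mean(0).round(2),np.linalg.norm(np.diff(P,axis=0),axis=1).round(1))
```

```text
16 [[19.1, -17.3, -16.0], [19.1, 18.5, -16.0], [-21.1, 18.6, -16.0], [-21.0, -17.5, -16.0]] [ -0.98   0.59 -16.  ] [35.8 40.1 36.1]
18 [[20.1, -17.0, -18.0], [20.1, 18.2, -18.0], [-19.3, 18.3, -18.0], [-19.3, -17.1, -18.0]] [  0.42   0.59 -18.  ] [35.2 39.4 35.4]
20 [[21.2, -16.7, -20.0], [21.1, 17.9, -20.0], [-17.5, 18.0, -20.0], [-17.5, -16.8, -20.0]] [  1.82   0.59 -20.  ] [34.5 38.7 34.8]
```

Call:
{"fn": "apply_moves", "kwargs": {"series": "-2.1 2.53 0 0 0 0 1;-2.1 2.53 0 0 0 0 1;-2.1 2.53 0 0 0 0 1;-2.1 2.53 0 0 0 0 1;-2.1 2.53 0 0 0 0 1;-2.1 2.53 0 0 0 0 1;-2.1 2.56 0 0 0 0 1;0 0 0 0 0 -0.117 1;0 0 0 0 0 -0.117 1;0 0 0 0 0 -0.116 1"}}

```text
clock: 7.85
eef_pos: [506.7, 30.7, 232.4]
tcp_rot: [3.14, -0.001, -2.029]
contact_force: [0.0, 0.7, -5.2]
opening: 0.405
```

Call:
{"fn": "apply_moves", "kwargs": {"series": "0 0 0.2 0 0 0 1;0 0 0.5 0 0 0 1;0 0 0.5 0 0 0 1;0 0 0 0 0 0 1;0 0 0 0 0 0 1;0 0 0 0 0 0 1;0 0 0 0 0 0 1;0 0 0 0 0 0 1;0 0 0 0 0 0 1;0 0 0 0 0 0 1"}}

```text
clock: 8.68
eef_pos: [507.6, 29.9, 221.4]
tcp_rot: [-3.141, 0.0, -2.037]
contact_force: [0.1, -0.4, -5.2]
opening: 0.408
```

Run:
```python
from h import *
s=r.sense()
for k in ("clock","qpos","eef_pos","tcp_rot","contact_force","wrist_torque"):print(k,np.round(s[k],4))
a,b=r.grab_frame("side"),r.grab_frame("scene")
cv2.imwrite("pics/s5.png",np.hstack([cv2.resize(a[90:220,140:260],(400,433),interpolation=2),cv2.resize(b[110:220,270:390],(400,433),interpolation=2)]))
```

```text
clock 8.6833
qpos [ 0.0558  0.2018  1.9068 -0.      1.0327 -2.6199]
eef_pos [507.6105  29.8585 221.4175]
tcp_rot [-3.1414e+00  1.0000e-04 -2.0366e+00]
contact_force [ 0.059  -0.4372 -5.1887]
wrist_torque [ 0.1357 -0.0135  0.0308]
```

View pics/s5.png

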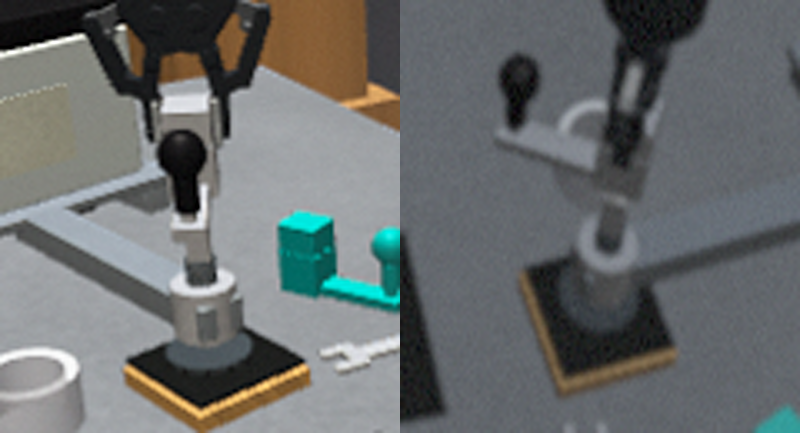

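Both views show the hub right over the head, with the arm of the crank leaving it at a flat. I lower it with force checks.

Call:
{"fn": "apply_moves", "kwargs": {"series": "0 0.06 0.4 0 0 0 1;0 0 0.4 0 0 0 1;0 0 0.4 0 0 0 1;0 0 0.2 0 0 0 1;0 0 0.2 0 0 0 1;0 0 0.2 0 0 0 1;0 0 0.2 0 0 0 1;0 0 0.2 0 0 0 1;0 0 0.2 0 0 0 1;0 0 0.2 0 0 0 1"}}

```text
clock: 9.62
eef_pos: [506.8, 30.2, 195.1]
tcp_rot: [3.141, -0.0, -2.036]
contact_force: [-1.6, 0.4, -3.9]
opening: 0.409
```

```bash
cat >> h.py <<'E'
def st():
    s=r.sense()
    for k in ("clock","qpos","eef_pos","tcp_rot","contact_force","wrist_torque"):print(k,np.round(s[k],3),end="  ")
E
python3 -c "
from h import *
st()"
```

```text
clock 9.617  qpos [ 0.057  0.234  1.933  0.     0.975 -2.62 ]  eef_pos [506.832  30.196 195.061]  tcp_rot [ 3.141 -0.    -2.036]  contact_force [-1.592  0.403 -3.899]  wrist_torque [0.106 0.238 0.032]
```

Call:
{"fn": "apply_moves", "kwargs": {"series": "0 0 0.3 0 0 0 1;0 0 0.3 0 0 0 1;0 0 0.3 0 0 0 1;0 0 0.3 0 0 0 1;0 0 0.3 0 0 0 1;0 0 0.3 0 0 0 1;0 0 0.3 0 0 0 1;0 0 0.3 0 0 0 1;0 0 0.1 0 0 0 1;0 0 0.1 0 0 0 1"}}

```text
clock: 10.45
eef_pos: [506.9, 30.2, 169.1]
tcp_rot: [3.141, -0.0, -2.036]
contact_force: [-2.4, 1.8, -3.4]
opening: 0.41
```

```bash
python3 -c "
from h import *
st()"
```

```text
clock 10.45  qpos [ 0.056  0.269  1.955  0.     0.918 -2.62 ]  eef_pos [506.929  30.159 169.064]  tcp_rot [ 3.141 -0.    -2.036]  contact_force [-2.449  1.769 -3.405]  wrist_torque [ 0.26   0.347 -0.011]
```

Call:
{"fn": "apply_moves", "kwargs": {"series": "0 0 0.1 0 0 0 1;0 0 0.1 0 0 0 1;0 0 0.015 0 0 0.12 1;0 0 0.015 0 0 0.12 1;0 0 0.015 0 0 0.12 1;0 0 0.015 0 0 0.12 1;0 0 0.015 0 0 0.12 1;0 0 0.015 0 0 0.12 1;0 0 0.015 0 0 0.12 1;0 0 0.015 0 0 0.12 1"}}

```text
clock: 11.28
eef_pos: [506.7, 30.4, 166.1]
tcp_rot: [3.141, -0.0, -3.002]
contact_force: [-2.7, 1.7, -3.8]
opening: 0.406
```

```bash
python3 -c "
from h import *
st()"
```

```text
clock 11.283  qpos [ 0.057  0.273  1.958  0.     0.911 -1.654]  eef_pos [506.744  30.397 166.059]  tcp_rot [ 3.141 -0.    -3.002]  contact_force [-2.666  1.667 -3.751]  wrist_torque [0.499 0.461 0.115]
```

Call:
{"fn": "apply_moves", "kwargs": {"series": "0 0 0.02 0 0 0.08 1;0 0 0.02 0 0 0.08 1;0 0 0.01 0 0 0.08 1;0 0 0.01 0 0 0.08 1;0 0 0.01 0 0 0.08 1;0 0 0.01 0 0 0.08 1;0 0 0.01 0 0 0.08 1;0 0 0.01 0 0 0.08 1;0 0 0.01 0 0 0.08 1;0 0 0.01 0 0 0.08 1"}}

```text
clock: 12.12
eef_pos: [506.9, 30.2, 165.0]
tcp_rot: [-3.142, -0.0, 2.483]
contact_force: [-2.4, 1.7, -2.2]
opening: 0.41
```

```bash
python3 -c "
from h import *
st()"
```

```text
clock 12.117  qpos [ 0.057  0.275  1.959  0.     0.909 -0.856]  eef_pos [506.856  30.206 165.003]  tcp_rot [-3.142 -0.     2.483]  contact_force [-2.391  1.661 -2.183]  wrist_torque [0.237 0.509 0.129]
```

Call:
{"fn": "apply_moves", "kwargs": {"series": "0 0 0.005 0 0 0.04 1;0 0 0.005 0 0 0.04 1;0 0 0.005 0 0 0.04 1;0 0 0.005 0 0 0.04 1;0 0 0.005 0 0 0.04 1;0 0 0.005 0 0 0.04 1;0 0 0.005 0 0 0.04 1;0 0 0.005 0 0 0.04 1;0 0 0.005 0 0 0.04 1;0 0 0.005 0 0 0.04 1"}}

```text
clock: 12.95
eef_pos: [506.9, 30.1, 164.5]
tcp_rot: [-3.141, 0.0, 2.085]
contact_force: [-2.6, 0.1, -2.6]
opening: 0.41
```

```bash
python3 -c "
from h import *
st()"
```

```text
clock 12.95  qpos [ 0.056  0.275  1.959 -0.     0.908 -0.458]  eef_pos [506.856  30.104 164.488]  tcp_rot [-3.141  0.     2.085]  contact_force [-2.631  0.055 -2.566]  wrist_torque [0.127 0.407 0.071]
```

Call:
{"fn": "apply_moves", "kwargs": {"series": "0 0 0.005 0 0 0.04 1;0 0 0.005 0 0 0.04 1;0 0 0.005 0 0 0.04 1;0 0 0.005 0 0 0.04 1;0 0 0.005 0 0 0.04 1;0 0 0.005 0 0 0.04 1;0 0 0.005 0 0 0.04 1;0 0 0.005 0 0 0.04 1;0 0 0.005 0 0 0.04 1;0 0 0.005 0 0 0.04 1"}}

```text
clock: 13.78
eef_pos: [506.8, 30.0, 164.0]
tcp_rot: [-3.141, 0.0, 1.685]
contact_force: [-3.2, -0.1, -1.8]
opening: 0.41
```

```bash
python3 -c "
from h import *
st()"
```

```text
clock 13.783  qpos [ 0.056  0.276  1.959 -0.     0.907 -0.058]  eef_pos [506.804  30.042 163.995]  tcp_rot [-3.141  0.     1.685]  contact_force [-3.21  -0.065 -1.808]  wrist_torque [-0.015  0.528  0.119]
```

Call:
{"fn": "apply_moves", "kwargs": {"series": "0 0 0.005 0 0 0.04 1;0 0 0.005 0 0 0.04 1;0 0 0.005 0 0 0.04 1;0 0 0.005 0 0 0.04 1;0 0 0.005 0 0 0.04 1;0 0 0.005 0 0 0.04 1;0 0 0.005 0 0 0.04 1;0 0 0.005 0 0 0.04 1;0 0 0.005 0 0 0.04 1;0 0 0.005 0 0 0.04 1"}}

```text
clock: 14.62
eef_pos: [506.7, 30.0, 163.5]
tcp_rot: [-3.141, 0.001, 1.285]
contact_force: [-2.6, -0.3, -2.1]
opening: 0.408
```

```bash
python3 -c "
from h import *
st()"
```

```text
clock 14.617  qpos [ 5.60e-02  2.77e-01  1.96e+00 -1.00e-03  9.06e-01  3.42e-01]  eef_pos [506.72   29.968 163.477]  tcp_rot [-3.141e+00  1.000e-03  1.285e+00]  contact_force [-2.643 -0.32  -2.065]  wrist_torque [-0.121  0.588  0.042]
```

Call:
{"fn": "apply_moves", "kwargs": {"series": "0 0 0.005 0 0 0.04 1;0 0 0.005 0 0 0.04 1;0 0 0.005 0 0 0.04 1;0 0 0.005 0 0 0.04 1;0 0 0.005 0 0 0.04 1;0 0 0.005 0 0 0.04 1;0 0 0.005 0 0 0.04 1;0 0 0.005 0 0 0.04 1;0 0 0.005 0 0 0.04 1;0 0 0.005 0 0 0.04 1"}}

```text
clock: 15.45
eef_pos: [506.6, 29.9, 163.0]
tcp_rot: [-3.141, 0.001, 0.885]
contact_force: [-2.9, 0.2, -1.5]
opening: 0.411
```

```bash
python3 -c "
from h import *
st()"
```

```text
clock 15.45  qpos [ 5.60e-02  2.77e-01  1.96e+00 -1.00e-03  9.05e-01  7.42e-01]  eef_pos [506.63   29.942 162.961]  tcp_rot [-3.141e+00  1.000e-03  8.850e-01]  contact_force [-2.914  0.195 -1.492]  wrist_torque [-0.079  0.622  0.101]
```

Call:
{"fn": "apply_moves", "kwargs": {"series": "0 0 0.005 0 0 0.04 1;0 0 0.005 0 0 0.04 1;0 0 0.005 0 0 0.04 1;0 0 0.005 0 0 0.04 1;0 0 0.005 0 0 0.04 1;0 0 0.005 0 0 0.04 1;0 0 0.005 0 0 0.04 1;0 0 0.005 0 0 0.04 1;0 0 0.005 0 0 0.04 1;0 0 0.005 0 0 0.04 1"}}

```text
clock: 16.28
eef_pos: [506.5, 29.9, 162.5]
tcp_rot: [3.142, 0.001, 0.485]
contact_force: [-4.0, 0.0, -1.8]
opening: 0.412
```

```bash
python3 -c "
from h import *
st()"
```

```text
clock 16.283  qpos [ 5.600e-02  2.780e-01  1.961e+00 -1.000e-03  9.040e-01  1.142e+00]  eef_pos [506.503  29.933 162.467]  tcp_rot [3.142e+00 1.000e-03 4.850e-01]  contact_force [-3.957e+00  1.000e-03 -1.823e+00]  wrist_torque [-0.072  0.816  0.072]
```

Call:
{"fn": "apply_moves", "kwargs": {"series": "0 0 0.005 0 0 0.04 1;0 0 0.005 0 0 0.04 1;0 0 0.005 0 0 0.04 1;0 0 0.005 0 0 0.04 1;0 0 0.005 0 0 0.04 1;0 0 0.005 0 0 0.04 1;0 0 0.005 0 0 0.04 1;0 0 0.005 0 0 0.04 1;0 0 0.005 0 0 0.04 1;0 0 0.005 0 0 0.04 1"}}

```text
clock: 17.12
eef_pos: [506.4, 30.0, 161.9]
tcp_rot: [3.141, 0.001, 0.085]
contact_force: [-5.0, -0.6, -0.4]
opening: 0.408
```

```bash
python3 -c "
from h import *
st()"
```

```text
clock 17.117  qpos [ 5.600e-02  2.790e-01  1.961e+00 -1.000e-03  9.030e-01  1.542e+00]  eef_pos [506.371  29.974 161.925]  tcp_rot [3.141e+00 1.000e-03 8.500e-02]  contact_force [-4.989 -0.637 -0.427]  wrist_torque [-0.019  0.864  0.188]
```

Call:
{"fn": "apply_moves", "kwargs": {"series": "0 0 0.003 0 0 0.02 1;0 0 0.003 0 0 0.02 1;0 0 0.003 0 0 0.02 1;0 0 0.003 0 0 0.02 1;0 0 0.003 0 0 0.02 1;0 0 0.003 0 0 0.02 1;0 0 0.003 0 0 0.02 1;0 0 0.003 0 0 0.02 1;0 0 0.003 0 0 0.02 1;0 0 0.003 0 0 0.02 1"}}

```text
clock: 17.95
eef_pos: [506.4, 30.0, 161.7]
tcp_rot: [3.141, 0.001, -0.113]
contact_force: [-6.2, 0.1, 1.7]
opening: 0.408
```

```bash
python3 -c "
from h import *
st()"
```

```text
clock 17.95  qpos [ 0.056  0.279  1.961 -0.     0.902  1.741]  eef_pos [506.435  30.02  161.695]  tcp_rot [ 3.141e+00  1.000e-03 -1.130e-01]  contact_force [-6.217  0.056  1.704]  wrist_torque [-0.059  1.106  0.165]
```

Call:
{"fn": "apply_moves", "kwargs": {"series": "-0.03 0 -0.03 0 0 0.02 1;-0.03 0 0 0 0 0.02 1;0 0 0.002 0 0 0.02 1;0 0 0.002 0 0 0.02 1;0 0 0.002 0 0 0.02 1;0 0 0.002 0 0 0.02 1;0 0 0.002 0 0 0.02 1;0 0 0.002 0 0 0.02 1;0 0 0.002 0 0 0.02 1;0 0 0.002 0 0 0.02 1"}}

```text
clock: 18.78
eef_pos: [506.2, 30.2, 161.6]
tcp_rot: [3.141, 0.0, -0.315]
contact_force: [-3.0, -1.1, -5.5]
opening: 0.41
```

```bash
python3 -c "
from h import *
st()"
```

```text
clock 18.783  qpos [ 0.057  0.279  1.962 -0.     0.901  1.943]  eef_pos [506.207  30.157 161.596]  tcp_rot [ 3.141  0.    -0.315]  contact_force [-2.993 -1.052 -5.497]  wrist_torque [-0.383  0.831  0.243]
```

Call:
{"fn": "apply_moves", "kwargs": {"series": "-0.02 0 0.002 0 0 0.02 1;0 0 0.002 0 0 0.02 1;0 0 0.002 0 0 0.02 1;0 0 0.002 0 0 0.02 1;0 0 0.002 0 0 0.02 1;0 0 0.002 0 0 0.02 1;0 0 0.002 0 0 0.02 1;0 0 0.002 0 0 0.02 1;0 0 0.002 0 0 0.02 1;0 0 0.002 0 0 0.02 1"}}

```text
clock: 19.62
eef_pos: [506.1, 30.3, 161.4]
tcp_rot: [3.141, 0.0, -0.515]
contact_force: [-3.4, -2.6, -8.8]
opening: 0.409
```

```bash
python3 -c "
from h import *
st()"
```

```text
clock 19.617  qpos [ 0.057  0.279  1.963 -0.     0.9    2.143]  eef_pos [506.129  30.283 161.448]  tcp_rot [ 3.141  0.    -0.515]  contact_force [-3.443 -2.577 -8.815]  wrist_torque [-0.468  0.737  0.34 ]
```

Call:
{"fn": "apply_moves", "kwargs": {"series": "0 0 0.003 0 0 0.02 1;0 0 0.003 0 0 0.02 1;0 0 0.003 0 0 0.02 1;0 0 0.003 0 0 0.02 1;0 0 0.003 0 0 0.02 1;0 0 0.003 0 0 0.02 1;0 0 0.003 0 0 0.02 1;0 0 0.003 0 0 0.02 1;0 0 0 0 0 0 1;0 0 0 0 0 0 1"}}

```text
clock: 20.45
eef_pos: [506.2, 30.3, 161.3]
tcp_rot: [3.142, 0.0, -0.673]
contact_force: [-3.5, -1.6, -8.0]
opening: 0.409
```

```bash
python3 -c "
from h import *
st()"
```

```text
clock 20.45  qpos [0.057 0.279 1.963 0.    0.9   2.301]  eef_pos [506.169  30.322 161.272]  tcp_rot [ 3.142  0.    -0.673]  contact_force [-3.531 -1.637 -8.   ]  wrist_torque [-0.409  0.936  0.255]
```

Call:
{"fn": "apply_moves", "kwargs": {"series": "-0.02 0 -0.05 0 0 0 1;0 0 0 0 0 -0.02 1;0 0 0 0 0 -0.02 1;0 0 0 0 0 -0.02 1;0 0 0 0 0 -0.02 1;0 0 0 0 0 -0.02 1;0 0 0 0 0 -0.02 1;0 0 0 0 0 -0.02 1;0 0 0 0 0 0 1;0 0 0 0 0 0 1"}}

```text
clock: 21.28
eef_pos: [506.7, 30.5, 162.2]
tcp_rot: [-3.141, -0.001, -0.533]
contact_force: [-1.7, -1.2, -3.1]
opening: 0.411
```

```bash
python3 -c "
from h import *
st()"
```

```text
clock 21.283  qpos [0.057 0.278 1.962 0.    0.9   2.161]  eef_pos [506.692  30.52  162.165]  tcp_rot [-3.141e+00 -1.000e-03 -5.330e-01]  contact_force [-1.71  -1.171 -3.058]  wrist_torque [-0.242  0.408  0.032]
```

Call:
{"fn": "apply_moves", "kwargs": {"series": "0 0 -0.3 0 0 0 1;0 0 -0.4 0 0 0 1;0 0 -0.6 0 0 0 1;0 0 -0.8 0 0 0 1;0 0 -0.8 0 0 0 1;0 0 -0.8 0 0 0 1;0 0 -0.8 0 0 0 1;0 0 -1 0 0 0 1;0 0 -1.2 0 0 0 1;0 0 -1 0 0 0 1"}}

```text
clock: 22.12
eef_pos: [506.2, 30.4, 240.2]
tcp_rot: [-3.141, -0.001, -0.533]
contact_force: [1.1, -0.0, -4.6]
opening: 0.412
```

Run:
```python
from h import *
st()
a,b=r.grab_frame("side"),r.grab_frame("scene")
cv2.imwrite("pics/s6.png",np.hstack([cv2.resize(a[90:220,140:260],(400,433),interpolation=2),cv2.resize(b[110:220,270:390],(400,433),interpolation=2)]))
```

```text
clock 22.117  qpos [0.057 0.178 1.89  0.    1.073 2.161]  eef_pos [506.237  30.432 240.219]  tcp_rot [-3.141e+00 -1.000e-03 -5.330e-01]  contact_force [ 1.091 -0.011 -4.599]  wrist_torque [0.064 0.015 0.056]
```

View pics/s6.png

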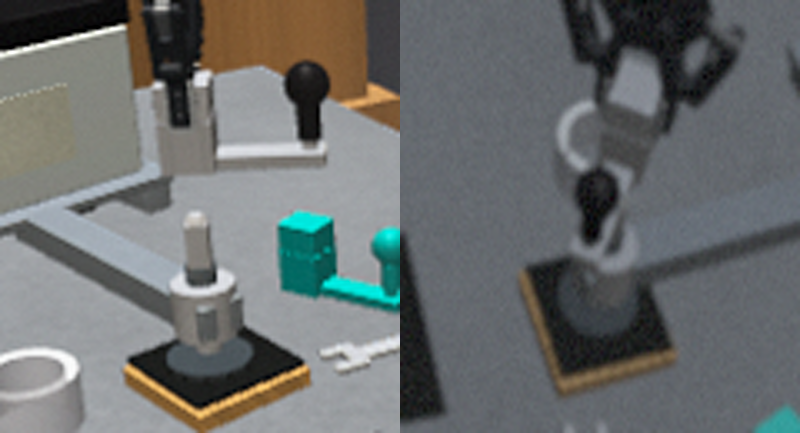

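The crank is clear of the head and the foot rests on the block. Now I turn the crank back to its first heading and carry it to the mat.

Call:
{"fn": "apply_moves", "kwargs": {"series": "0 0 0 0 0 -0.12 1;0 0 0 0 0 -0.12 1;0 0 0 0 0 -0.12 1;0 0 0 0 0 -0.12 1;0 0 0 0 0 -0.12 1;0 0 0 0 0 -0.12 1;0 0 0 0 0 -0.12 1;0 0 0 0 0 -0.12 1;0 0 0 0 0 -0.12 1;0 0 0 0 0 -0.12 1"}}

```text
clock: 23.05
eef_pos: [505.8, 30.4, 238.3]
tcp_rot: [-3.141, 0.001, 0.673]
contact_force: [-0.0, -0.6, -5.1]
opening: 0.408
```

Call:
{"fn": "apply_moves", "kwargs": {"series": "0 0 0 0 0 -0.12 1;0 0 0 0 0 -0.12 1;0 0 0 0 0 -0.12 1;0 0 0 0 0 -0.12 1;0 0 0 0 0 -0.12 1;0 0 0 0 0 -0.12 1;0 0 0 0 0 -0.12 1;0 0 0 0 0 -0.12 1;0 0 0 0 0 -0.12 1;0 0 0 0 0 -0.12 1"}}

```text
clock: 23.88
eef_pos: [505.8, 30.4, 238.3]
tcp_rot: [-3.141, -0.0, 1.873]
contact_force: [-0.0, -0.3, -5.3]
opening: 0.41
```

Call:
{"fn": "apply_moves", "kwargs": {"series": "0 0 0 0 0 -0.12 1;0 0 0 0 0 -0.12 1;0 0 0 0 0 -0.12 1;0 0 0 0 0 -0.12 1;0 0 0 0 0 -0.12 1;0 0 0 0 0 -0.12 1;0 0 0 0 0 -0.12 1;0 0 0 0 0 -0.12 1;0 0 0 0 0 -0.12 1;0 0 0 0 0 -0.12 1"}}

```text
clock: 24.72
eef_pos: [505.8, 30.4, 238.4]
tcp_rot: [-3.141, -0.001, 3.073]
contact_force: [0.7, -0.2, -4.6]
opening: 0.411
```

Call:
{"fn": "apply_moves", "kwargs": {"series": "0 0 0 0 0 -0.12 1;0 0 0 0 0 -0.12 1;0 0 0 0 0 -0.12 1;0 0 0 0 0 -0.12 1;0 0 0 0 0 -0.12 1;0 0 0 0 0 -0.12 1;0 0 0 0 0 -0.11 1;0 0 0 0 0 0 1;0 0 0 0 0 0 1;0 0 0 0 0 0 1"}}

```text
clock: 25.55
eef_pos: [506.0, 30.4, 238.6]
tcp_rot: [3.141, -0.0, -2.39]
contact_force: [0.2, 0.2, -4.9]
opening: 0.409
```

Call:
{"fn": "apply_moves", "kwargs": {"series": "2.1 -2.56 0 0 0 0 1;2.1 -2.56 0 0 0 0 1;2.1 -2.56 0 0 0 0 1;2.1 -2.56 0 0 0 0 1;2.1 -2.56 0 0 0 0 1;2.1 -2.56 0 0 0 0 1;2 -2.54 0 0 0 0 1;0 0 0 0 0 0 1;0 0 0 0 0 0 1;0 0 0 0 0 0 1"}}

```text
clock: 26.38
eef_pos: [522.1, -199.9, 238.4]
tcp_rot: [3.141, -0.0, -2.389]
contact_force: [-0.4, 0.3, -5.2]
opening: 0.408
```

Call:
{"fn": "apply_moves", "kwargs": {"series": "0 0 2 0 0 0 1;0 0 2 0 0 0 1;0 0 2 0 0 0 1;0 0 2 0 0 0 1;0 0 2 0 0 0 1;0 0 2 0 0 0 1;0 0 2 0 0 0 1;0 0 1.5 0 0 0 1;0 0 1 0 0 0 1;0 0 0.5 0 0 0 1"}}

```text
clock: 27.22
eef_pos: [521.9, -198.8, 67.6]
tcp_rot: [3.14, -0.001, -2.386]
contact_force: [-0.1, 0.3, -3.9]
opening: 0.411
```

Call:
{"fn": "apply_moves", "kwargs": {"series": "0 0 0.3 0 0 0 1;0 0 0.3 0 0 0 1;0 0 0.3 0 0 0 1;0 0 0.1 0 0 0 1;0 0 0.1 0 0 0 1;0 0 0.05 0 0 0 1;0 0 0.05 0 0 0 1;0 0 0.05 0 0 0 1;0 0 0 0 0 0 1;0 0 0 0 0 0 1"}}

```text
clock: 28.05
eef_pos: [522.4, -200.0, 56.3]
tcp_rot: [-3.142, 0.0, -2.386]
contact_force: [-0.2, 1.6, -4.9]
opening: 0.41
```

Call:
{"fn": "apply_moves", "kwargs": {"series": "0 0 0.05 0 0 0 1;0 0 0.05 0 0 0 1;0 0 0.05 0 0 0 1;0 0 0.05 0 0 0 1;0 0 0.03 0 0 0 1;0 0 0 0 0 0 1;0 0 0 0 0 0 1;0 0 0 0 0 0 1;0 0 0 0 0 0 1;0 0 0 0 0 0 1"}}

```text
clock: 28.88
eef_pos: [522.5, -200.0, 54.2]
tcp_rot: [-3.141, 0.0, -2.386]
contact_force: [-1.9, 0.3, 1.5]
opening: 0.409
```

Contact with the mat: the vertical force went from −4.9 to +1.5 N. I release gently and rise straight up. The finger by the carton had room when I came in; I open the same way.

Call:
{"fn": "apply_moves", "kwargs": {"series": "0 0 0 0 0 0 0;0 0 0 0 0 0 -0.5;0 0 0 0 0 0 -1;0 0 0 0 0 0 -1;0 0 0 0 0 0 -1;0 0 0 0 0 0 -1;0 0 0 0 0 0 -1;0 0 0 0 0 0 -1;0 0 0 0 0 0 -1;0 0 0 0 0 0 -1"}}

```text
clock: 29.72
eef_pos: [522.4, -200.0, 54.0]
tcp_rot: [-3.142, 0.0, -2.386]
contact_force: [0.5, -0.5, -0.5]
opening: 1.001
```

Call:
{"fn": "apply_moves", "kwargs": {"series": "0 0 -0.5 0 0 0 -1;0 0 -1 0 0 0 -1;0 0 -2 0 0 0 -1;0 0 -3 0 0 0 -1;0 0 -3 0 0 0 -1;0 0 -3 0 0 0 -1;0 0 -3 0 0 0 -1;0 0 -3 0 0 0 -1;0 0 0 0 0 0 -1;0 0 0 0 0 0 -1"}}

```text
clock: 30.55
eef_pos: [523.5, -200.4, 241.8]
tcp_rot: [-3.137, 0.002, -2.386]
contact_force: [0.6, -0.1, -0.4]
opening: 1.001
```

Run:
```python
from h import *
st()
a=r.grab_frame("side");b=r.grab_frame("wrist");np.save("ext7.npy",np.array(r.camera_info("wrist")["extrinsics"]))
cv2.imwrite("pics/s7.png",np.hstack([cv2.resize(a[140:290,150:330],(400,333),interpolation=2),cv2.resize(b,(400,333))]))
```

```text
clock 30.55  qpos [-0.368  0.257  1.783  0.     1.096 -2.694]  eef_pos [ 523.453 -200.393  241.787]  tcp_rot [-3.137e+00  2.000e-03 -2.386e+00]  contact_force [ 0.627 -0.123 -0.405]  wrist_torque [ 0.013 -0.05  -0.013]
```

View pics/s7.png

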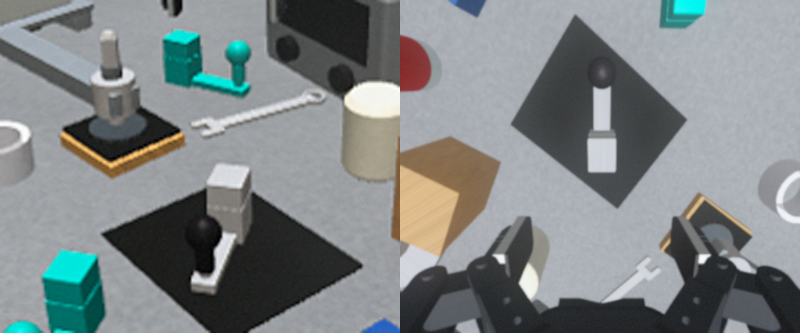

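The crank stands on its mat as it first lay, hub down, and nothing else has moved. The robot is clear, so I hand the job in.

```bash
python3 -c "
from rig import r
print(r.sign_off())"
```

```text
the job is handed in; nothing more can be done
None
```

I wound the foot screw down onto the packing block, lifted the crank off and set it back on the mat where it first lay. I handed the job in at about 30.6 s.

- **Winding:** I gripped the grey crank by its hub, fitted it over the square head and turned it about 4.9 rad (0.78 turn) clockwise. The moment stayed near 0.1 N m while the screw ran free, then rose to 0.34 N m. I judged first touch from where that rise began, and stopped about 0.1 turn past it.
- **Before lifting off:** I backed the crank off 0.14 rad to free the socket, allowing for the 0.1 rad spring-back. The moment fell to 0.03 N m.
- **Last checks:** The final pictures show the crank hub down at its old place and heading. The foot is on the block, and the bystanders in view have not moved. The gripper was open and clear at 242 mm height.
- **Less certain:**
  - The moment was noisy (about ±0.04 N m), so the point of first touch is known only to about ±0.15 rad and the pressure is an estimate of 20–25 N.
  - One reading near touch dipped (0.165 after 0.188 N m).
  - The reading taken at rest after the last turn was lower (0.255 N m), which I put down to the crank no longer moving.
  - I used about 10 picture views, crops included.

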